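# Slide a stamping die into the corner of its chase and swing the keeper shut

## Robot

A 6-joint arm with a two-finger parallel gripper is mounted at the origin on the work surface. World frame = base frame: x ahead of the robot, y to its left, z up, the work surface at z = 0. Lengths are in m, angles in degrees, forces in N, time in s.
With the tool pointing down it reaches from about 0.375 to 0.9 m from the base axis. Payload 3.1 kg.
Tool frame: the origin (TCP) lies midway between the tips of the shut fingers; the grasp point (between the pads) lies bot.hold_point_z behind it (bot.hold_point_z is the distance from the TCP to the grasp point, in m); z points along the fingers, y is the direction in which the jaws open and shut (so a half turn about z gives the same grasp; the last joint's range is limited). The gripper opens to 87 mm and grips with 3 to 60 N. Pads are 19 mm wide; open, the fingers measure 117 mm over their backs; the gripper's body (75 mm by 190 mm) begins 51 mm behind the grasp point.
Start: joints at [-83.05, 30.224, 82.088, -0, 67.689, -10.227], TCP at [0.185, -0.597, 0.223] pointing down, gripper open.
Joint ranges: [-176.69, 176.69], [-43.24, 126.21], [12.49, 139.97], [-82, 262], [0, 151.66], [-163.58, 163.58]. Speed limits (degrees/s): [159.86, 159.86, 180, 180, 180, 180].

## Interface

Orientations are given as a 3x3 rotation matrix whose columns are the frame's x, y, z axes.
In Python, from rig import bot, vision, hand_in gives the robot as it stands. The module is installed in compiled form; this text tells all that it offers.
- The arm moves only by the shell command python3 -m handwheel 'ROWS'. ROWS is JSON, a list of rows, each an object of numbers: "hand": the gripper's target within -1 to 1 (fully open at 1, half-way at 0, shut at -1); "dx", "dy", "dz": the shift along the world's x, y, z in cm; "wx", "wy", "wz": the turn, a rotation vector about the world's x, y, z in rad. In form: [{"hand": .., "dx": .., "dy": .., "dz": .., "wx": .., "wy": .., "wz": ..}, ...]. A call has 1 to 10 rows; each row shifts and turns the commanded pose from where the row before left it; what a row does not reach is not made up. A row lasts 1/10 s, in which the tool goes at most 50 mm and 8.59 degrees, less where a joint would pass 70% of its speed; a pose out of reach is approached as far as the arm can. A call with a gripper value outside its range is refused whole. The fingers move at their own pace and stop on an object; the grip force is fixed at half the most. Time passes only in rows, so rows that do not move let the fingers close. It gives the time, the measured TCP pose, the force and the opening at its end, in the units of the state.
- bot.read_state(): the state, without advancing time (a new reading comes with each control period).
- vision.capture(name): name is "scene" or "top" or "wrist"; returns (picture, depth): 420x560x3 uint8, red, green, blue; 420x560 float32, m along the optical axis (not along the pixel's ray), 0 where there is no reading.
- vision.get_calibration(name): a dict with "fx", "fy", "cx", "cy" (pixels), "rvec" (rotation vector, rad) and "tvec" (3), from world to camera coordinates, as OpenCV has them. Camera axes: x right, y down, z forward; pixel columns grow to the right and rows downward; lengths in m; the calibration is good to about 2 mm. A picture is of the moment at which its call begins: read the wrist's pose just before it. get_calibration takes no time and is no camera call; for the wrist camera it gives the pose at the moment of the call.
- hand_in(): hands the job in, once; it reports no verdict.
The state is a dict: "time_s": time; "joint_positions": joint angles; "qvel": joint speeds; "tau": joint torques, N m; "position": TCP position; "tcp_rot": TCP orientation; "force": force on the tool from outside, world axes, zero at the start; "moment": the same for the moment, N m; "opening": opening from 0.0 (shut) to 1.0 (fully open).
Only numpy, scipy, OpenCV 4.12 (cv2) and the standard library are available. Lean on these libraries where they do the work, as an engineer would, in place of code of your own. Each camera call takes 0.05 s, during which the arm holds its last target.

## Task

Mount the oblong brass die in the chase: with the fingertips, push it sideways until its long edge lies flat against the rail, then slide it along, keeping it against the rail, into the corner pocket until it is fully home against the end stop. Then push the swing keeper round by its thumb pin until it is shut behind the die, and take the hand away. Never lift the die off the plate, and leave the other things on the bench alone.

Things in the scene. Friction and masses are not known exactly. Their poses are not given: they have to be found in the camera images.
- chase: the die chase, fixed on the bench: bright steel plate 175 x 400 x 10 mm carrying dark steel bars 14 mm high (bar tops at z = 24 mm): rail, end stop and guide, which form a corner pocket 44 mm wide at the far left, open to the right. Origin on its underside; at yaw 0, x points away from the robot, y left, z up. The plate spans x -100..75, y -200..200 mm, top at z = 10 mm
- rail_mid (a point): point on the rail's straight inner face at the plate's top: (45, 0, 10) mm in the chase's frame. The rail is the long bar on the far side, 20 mm thick, along the chase's y from -190 to 180 mm; its inner face looks to -x
- chase_corner (a point): the pocket's inner corner, where rail, end stop and plate top meet: (45, 160, 10) mm in the chase's frame. The end stop's inner face lies at y = 160 mm and looks to -y (right); it reaches from the rail to x = -25 mm
- guide_mouth (a point): start of the outer guide's straight inner face: (1, 100, 10) mm in the chase's frame. The guide is a short dark bar parallel to the rail, from y = 85 mm to the end stop (y = 160), inner face at x = 1 mm, outer face at x = -25 mm; its mouth corner is chamfered at 45 degrees from here to (-11, 88) mm
- die: the loose oblong brass die, 40 (x) x 90 (y) x 10 (z) mm, about 0.3 kg, low relief on top; origin at the centre of its underside. Starts flat on the plate, up to 0.35 rad askew to the rail, its centre 60 to 90 mm from the rail's face, well right of the pocket. Home: origin at (25, 115, 10) mm in the chase's frame, its y axis along the rail, its right end at y = 70 mm
- keeper (a joint): angle of the keeper, a flat dark bar that turns about an upright screw. 0 (hard stop) = shut: it points along chase's +x across the pocket's mouth, 3 mm behind the right end of the seated die. Grows clockwise seen from above as it opens: at 1.57 it points along chase's -y, stop at 2.6. Starts open at 1.55 to 2.3 and stays where it is left; about 1.5 N at the pin moves it
- keeper_screw (a point): the keeper's pivot, at the plate's top: (-20, 59, 10) mm in the chase's frame. The keeper is a steel bar 16 mm wide reaching 52 mm from this axis, 1 to 7 mm above the plate
- keeper_pin (a point): centre of the top of the keeper's bright upright thumb pin: 10 mm diameter, 40 mm from the pivot's axis, standing from the bar's top (7 mm above the plate) to 28 mm above the plate
- jar: bystander: glass jar with a brass-coloured lid, 60 mm diameter, 85 mm high, standing to the left of the chase; origin at the centre of its underside
- tape: bystander: roll of amber tape lying flat beyond the rail, 80 mm diameter, 24 mm high; origin at the centre of its underside
- round_die: bystander: small round brass die, 38 mm diameter, 12 mm high, on the bench on the robot's side of the chase; origin at the centre of its underside
- screwdriver: bystander: screwdriver lying to the right of the chase
Things that resemble listed ones, but are neither listed nor needed, are in the scene too. Of the things shaped like the die, the brass one is meant.

How it is judged:
By the outcome, as a careful person would: the job done as asked, in the order asked, and still so for the second after the job is handed in, with the robot touching nothing.
It also fails if it takes over 64 s, if anything falls off the work surface, if the arm or the gripper's body presses on something with over 40 N, if the wrist force passes 120 N, or if a joint passes its speed limit or range.

## Working session

There is one attempt and no reset: what is moved stays moved. The work goes in short steps, Python scripts to look and compute and a shell command to move; the robot and the scene stay as the last step left them, time stands still between calls to the robot, and variables do not carry over. Pictures are saved under pics/ and viewed, and the job is handed in when it is done.

```bash
mkdir -p pics; ls
cat > h.py <<'E'
import numpy as np, cv2
from rig import bot, vision
def cap(n,save):
    c=vision.get_calibration(n); p,d=vision.capture(n)
    cv2.imwrite(f'pics/{save}.png',p[:,:,::-1]); np.savez(f'pics/{save}.npz',p=p,d=d,**{k:np.array(v) for k,v in c.items()})
    return p,d,c
def load(s): 
    z=np.load(f'pics/{s}.npz'); return z['p'],z['d'],z
def cam(c):
    R,_=cv2.Rodrigues(np.array(c['rvec'],float)); t=np.array(c['tvec'],float).ravel(); return R,t
def ray(c,uv,z):
    R,t=cam(c); uv=np.atleast_2d(uv).astype(float)
    r=np.c_[(uv[:,0]-c['cx'])/c['fx'],(uv[:,1]-c['cy'])/c['fy'],np.ones(len(uv))]@R
    o=-R.T@t; s=(z-o[2])/r[:,2]; return o+r*s[:,None]
def cloud(d,c):
    R,t=cam(c); v,u=np.mgrid[:d.shape[0],:d.shape[1]]
    P=np.stack([(u-c['cx'])/c['fx']*d,(v-c['cy'])/c['fy']*d,d],-1); return (P-t)@R
def proj(c,X):
    R,t=cam(c); q=np.atleast_2d(X)@R.T+t; return np.c_[q[:,0]/q[:,2]*c['fx']+c['cx'],q[:,1]/q[:,2]*c['fy']+c['cy']]
E
python3 - <<'E'
from h import *
for n in ['top','scene']:
    p,d,c=cap(n,n+'0'); print(n,c)
s=bot.read_state(); print(s['time_s'],s['position'],s['opening'],s['force'],bot.hold_point_z); print(s['tcp_rot'])
E
```

```text
pics
top {'fx': 394.5545343924126, 'fy': 394.5545343924126, 'cx': 277.0334560022655, 'cy': 204.99614005592863, 'rvec': array([ 2.20363208, -2.15195632,  0.05218264]), 'tvec': array([0.00683597, 0.5319705 , 0.82681016])}
scene {'fx': 523.0954110598683, 'fy': 523.0954110598683, 'cx': 271.82341696051304, 'cy': 212.43627002993637, 'rvec': array([ 2.05723913,  1.70661685, -0.49607777]), 'tvec': array([-0.0945834 , -0.40908932,  1.60169899])}
0.1 [ 0.18453708 -0.59644588  0.22165989] 0.9958753328054183 [-0.34149856  0.83332234  0.64263632] 0.0187
[[ 9.55388052e-01  2.95353380e-01 -2.25728250e-04]
 [ 2.95353248e-01 -9.55386139e-01  1.94526372e-03]
 [ 3.58882573e-04 -1.92515129e-03 -9.99998082e-01]]
```

View pics/top0.png

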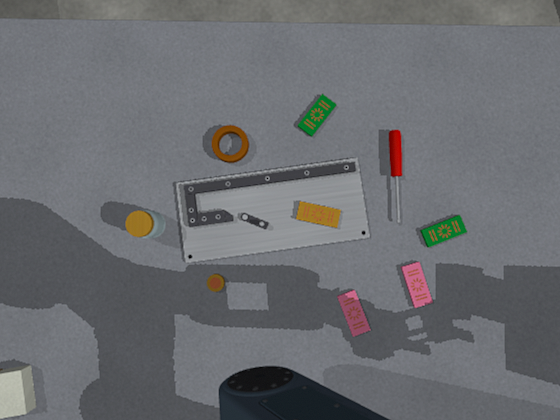

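View pics/scene0.png

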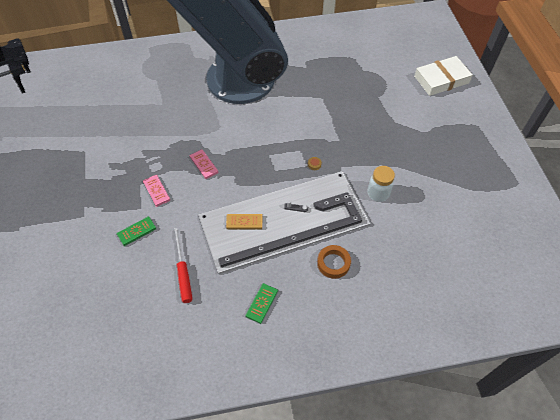

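The top view shows the die-shaped candidates: brass at (318,214) on the plate, green at (317,116) and (443,231), pink at (354,312) and (416,285). Only the brass one at (318,214) fits, since it lies on the plate. The keeper's screw is at about (245,215), and its pin is towards (262,223). I'll confirm this in an enlarged crop.

Run:
```python
from h import *
p,d,c=load('top0')
cr=p[145:275,165:380]; cv2.imwrite('pics/top0c.png',cv2.resize(cr,None,fx=3.7,fy=3.7,interpolation=cv2.INTER_CUBIC)[:,:,::-1])
hsv=cv2.cvtColor(p,cv2.COLOR_RGB2HSV)
# die
m=cv2.inRange(hsv,(12,110,120),(30,255,255)); m[:, :280]=0; m[:190]=0; m[240:]=0; m[:,350:]=0
ys,xs=np.nonzero(m); print(len(xs)); 
r=cv2.minAreaRect(np.c_[xs,ys].astype(np.float32)); b=cv2.boxPoints(r); W=ray(c,b,0.020); print('die box',np.round(W,4), W.mean(0))
print([np.linalg.norm(W[i]-W[(i+1)%4]) for i in range(4)])
P=cloud(d,c); print('die z',np.median(P[m>0][:,2]))
# plate
g=cv2.cvtColor(p,cv2.COLOR_RGB2GRAY)
for uv in [(280,240),(210,200),(420,180),(267,177),(262,223)]: print(uv,P[uv[1],uv[0]],p[uv[1],uv[0]])
# rail dark mask
dk=cv2.inRange(g,0,85); dk[:150]=0; dk[270:]=0; dk[:,:172]=0; dk[:,380:]=0
n,l,st,ce=cv2.connectedComponentsWithStats(dk); print([ (i,st[i].tolist()) for i in range(1,n) if st[i,4]>40])
```

```text
761
die box [[ 0.5033 -0.0205  0.02  ]
 [ 0.5418 -0.0279  0.02  ]
 [ 0.525  -0.1155  0.02  ]
 [ 0.4867 -0.1079  0.02  ]] [ 0.5141989  -0.06791804  0.02      ]
[np.float64(0.03924082370809499), np.float64(0.08922203755570568), np.float64(0.039108294547364864), np.float64(0.08896595945753673)]
die z 0.01970803765083832
(280, 240) [0.45704958 0.01138128 0.01257516] [148 151 153]
(210, 200) [0.53978581 0.16556167 0.00881368] [146 148 152]
(420, 180) [ 5.94786240e-01 -2.90903123e-01 -5.54777550e-04] [116 120 126]
(267, 177) [0.59043454 0.04214058 0.02598614] [ 98  99 101]
(262, 223) [0.49197723 0.04949133 0.03787717] [158 161 164]
[(1, [205, 150, 43, 13, 353]), (10, [184, 162, 172, 65, 2199]), (36, [173, 182, 11, 79, 158]), (40, [241, 213, 27, 16, 143]), (46, [186, 264, 20, 6, 58]), (50, [235, 265, 27, 5, 60]), (51, [263, 265, 35, 5, 84])]
```

View pics/top0c.png

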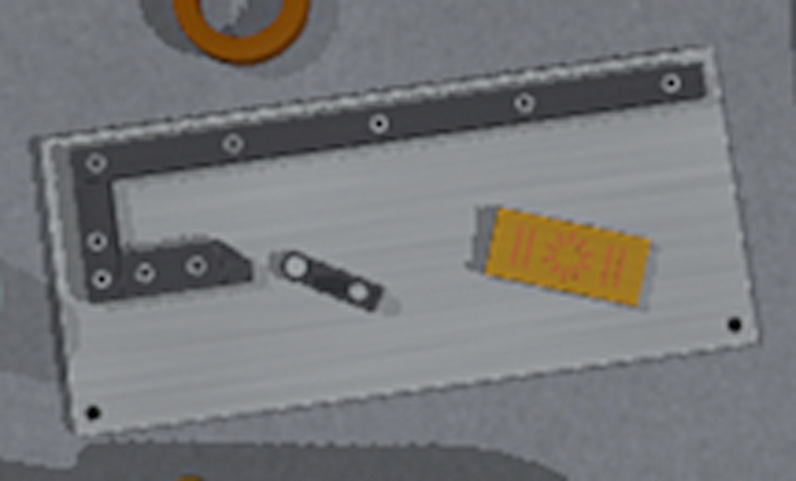

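The crop confirms it: the brass die with red relief is at crop (568,257), full image (318,214). The keeper's screw is at crop (295,266) and its pin top at (358,290). Next I'll fit the chase frame.

Run:
```python
from h import *
from scipy.ndimage import gaussian_filter1d
p,d,c=load('top0'); g=cv2.cvtColor(p,cv2.COLOR_RGB2GRAY).astype(float)
R,t=cam(c); print('cam',-R.T@t)
off=np.array([165,145]); S=3.7
def edge(a,b,n,half,sgn):
    # sample perpendicular profiles, return subpixel max-gradient pts
    a=np.array(a,float)/S+off; b=np.array(b,float)/S+off; dv=(b-a)/np.linalg.norm(b-a); nv=np.array([-dv[1],dv[0]])
    out=[]
    ss=np.arange(-half,half+.01,.1)
    for k in np.linspace(0,1,n):
        q=a+(b-a)*k+ss[:,None]*nv
        pr=cv2.remap(g.astype(np.float32),q[:,0].astype(np.float32).reshape(1,-1),q[:,1].astype(np.float32).reshape(1,-1),cv2.INTER_LINEAR)[0]
        gr=gaussian_filter1d(pr,5,order=1)*sgn
        i=gr[5:-5].argmax()+5; out.append(q[i])
    return np.array(out)
def fit(P):
    l=cv2.fitLine(P[:,:2].astype(np.float32),cv2.DIST_HUBER,0,.001,.001).ravel(); 
    r=(P[:,0]-l[2])*-l[1]+(P[:,1]-l[3])*l[0]; return l[2:],l[:2],r.std()
# rail inner edge (going left->right in crop)
for nm,a,b,z in [('rail_in',(150,178),(690,101),.010),('rail_out',(80,145),(690,62),.024),('plate_near',(100,432),(740,345),.010),('plate_far',(60,140),(700,52),.010),('plate_right',(717,70),(752,330),.010),('plate_left',(48,160),(72,410),.010),('stop_in',(114,190),(119,232),.010),('guide_in',(135,243),(200,240),.010)]:
  for s in (1,-1):
    e=edge(a,b,40,2.5,s)
    for zz in {z,.024}:
        W=ray(c,e,zz); q,dv,sd=fit(W); dv=dv*np.sign(dv[1] if abs(dv[1])>.5 else dv[0]); print(nm,s,zz,np.round(q,4),'yaw',np.round(np.degrees(np.arctan2(-dv[0],dv[1]) if abs(dv[1])>.5 else np.arctan2(dv[1],dv[0])),2),'sd',round(sd*1e3,2))
for nm,uv,z in [('screw',(295,266),.017),('pin',(358,290),.038),('hole',(734,325),.01),('hole2',(92,413),.01)]:
    print(nm,ray(c,np.array(uv)/S+off,z))
```

```text
cam [0.47518726 0.00254863 0.86072351]
rail_in 1 0.024 [0.58   0.0225] yaw 9.24 sd 0.25
rail_in 1 0.01 [0.5818 0.0228] yaw 9.24 sd 0.26
rail_in -1 0.024 [0.5733 0.0279] yaw 9.58 sd 2.89
rail_in -1 0.01 [0.5749 0.0283] yaw 9.58 sd 2.94
rail_out 1 0.024 [0.5956 0.0348] yaw 9.05 sd 1.88
rail_out -1 0.024 [0.5997 0.0512] yaw 9.16 sd 0.85
plate_near 1 0.024 [0.4341 0.0079] yaw 9.17 sd 1.62
plate_near 1 0.01 [0.4334 0.008 ] yaw 9.17 sd 1.65
plate_near -1 0.024 [ 0.4418 -0.0138] yaw 9.23 sd 0.54
plate_near -1 0.01 [ 0.4412 -0.0141] yaw 9.23 sd 0.54
plate_far 1 0.024 [0.5994 0.0842] yaw 9.2 sd 0.36
plate_far 1 0.01 [0.6014 0.0855] yaw 9.2 sd 0.36
plate_far -1 0.024 [0.6014 0.0408] yaw 9.11 sd 0.68
plate_far -1 0.01 [0.6035 0.0415] yaw 9.11 sd 0.69
plate_right 1 0.024 [ 0.5509 -0.1631] yaw 9.13 sd 0.45
plate_right 1 0.01 [ 0.5522 -0.1659] yaw 9.13 sd 0.46
plate_right -1 0.024 [ 0.566  -0.1645] yaw 8.93 sd 3.17
plate_right -1 0.01 [ 0.5675 -0.1673] yaw 8.93 sd 3.23
plate_left 1 0.024 [0.4852 0.2188] yaw 8.32 sd 1.37
plate_left 1 0.01 [0.4854 0.2224] yaw 8.32 sd 1.4
plate_left -1 0.024 [0.4864 0.2243] yaw 8.91 sd 0.4
plate_left -1 0.01 [0.4866 0.228 ] yaw 8.91 sd 0.41
stop_in 1 0.024 [0.532  0.1875] yaw 10.13 sd 0.23
stop_in 1 0.01 [0.533  0.1906] yaw 10.13 sd 0.24
stop_in -1 0.024 [0.5328 0.1925] yaw 9.49 sd 0.17
stop_in -1 0.01 [0.5337 0.1957] yaw 9.49 sd 0.17
guide_in 1 0.024 [0.5152 0.1579] yaw -13.39 sd 2.1
guide_in 1 0.01 [0.5159 0.1605] yaw -13.39 sd 2.14
guide_in -1 0.024 [0.5141 0.1654] yaw 8.86 sd 0.98
guide_in -1 0.01 [0.5148 0.1682] yaw 8.86 sd 1.0
screw [[0.50458804 0.08805792 0.017     ]]
pin [[0.49117448 0.04997062 0.038     ]]
hole [[ 0.47669784 -0.16682259  0.01      ]]
hole2 [[0.41658364 0.20440583 0.01      ]]
```

```bash
cat >> h.py <<'E'
YAW=np.radians(9.2); EX=np.array([np.cos(YAW),np.sin(YAW)]); EY=np.array([-np.sin(YAW),np.cos(YAW)])
O=.5329*EX-.0524*EY
def w2c(p): p=np.atleast_2d(p)[:,:2]-O; return np.c_[p@EX,p@EY]*1e3
def c2w(x,y): return O+EX*x/1e3+EY*y/1e3
def st():
    s=bot.read_state(); R=np.array(s['tcp_rot']); print('t',s['time_s'],'pos',np.round(s['position'],4),'chase',np.round(w2c(s['position']),1),'yawY-chase',np.round(np.degrees(np.arctan2(R[1,1],R[0,1]))-9.2,2),'z',np.round(R[:,2],3),'F',np.round(s['force'],1),'Fc',np.round([np.dot(s['force'][:2],EX),np.dot(s['force'][:2],EY)],1),'open',round(s['opening'],3),'q',np.round(s['joint_positions'],1)); return s
def go(x,y,z=None):
    s=st(); d=(c2w(x,y)-np.array(s['position'])[:2])*100; print('need cm',np.round(d,2), None if z is None else round((z-s['position'][2])*100,2))
E
python3 -m handwheel '[{"hand":0.15,"dx":1.8,"dy":3.5,"dz":0,"wx":0,"wy":0,"wz":-0.014},{"hand":0.15,"dx":1.8,"dy":3.5,"dz":0,"wx":0,"wy":0,"wz":-0.014},{"hand":0.15,"dx":1.8,"dy":3.5,"dz":0,"wx":0,"wy":0,"wz":-0.014},{"hand":0.15,"dx":1.8,"dy":3.5,"dz":0,"wx":0,"wy":0,"wz":-0.014},{"hand":0.15,"dx":1.8,"dy":3.5,"dz":0,"wx":0,"wy":0,"wz":-0.014},{"hand":0.15,"dx":1.8,"dy":3.5,"dz":0,"wx":0,"wy":0,"wz":-0.014},{"hand":0.15,"dx":1.8,"dy":3.5,"dz":0,"wx":0,"wy":0,"wz":-0.014},{"hand":0.15,"dx":1.8,"dy":3.5,"dz":0,"wx":0,"wy":0,"wz":-0.014},{"hand":0.15,"dx":1.8,"dy":3.5,"dz":0,"wx":0,"wy":0,"wz":-0.014},{"hand":0.15,"dx":1.8,"dy":3.5,"dz":0,"wx":0,"wy":0,"wz":-0.014}]'
python3 -c "
from h import *
go(-93,-97,.0135)"
```

```text
time_s: 1.1
position: [0.3649, -0.2455, 0.2224]
tcp_rot: [[0.987, 0.158, -0.0], [0.158, -0.987, 0.0], [-0.0, -0.0, -1.0]]
force: [0.7, 0.9, 0.3]
opening: 0.573
t 1.1 pos [ 0.3649 -0.2455  0.2224] chase [[-211.9 -248.2]] yawY-chase -90.1 z [-0.  0. -1.] F [0.7 0.9 0.3] Fc [0.9 0.8] open 0.573 q [-48.6  16.  107.5   0.   56.5  32.3]
need cm [ 9.32 16.83] -20.89
```

```bash
python3 -m handwheel '[{"hand":0.15,"dx":1.86,"dy":3.37,"dz":0},{"hand":0.15,"dx":1.86,"dy":3.37,"dz":0},{"hand":0.15,"dx":1.86,"dy":3.37,"dz":0},{"hand":0.15,"dx":1.86,"dy":3.37,"dz":-3},{"hand":0.15,"dx":1.86,"dy":3.37,"dz":-3},{"hand":0.15,"dz":-4},{"hand":0.15,"dz":-4},{"hand":0.15,"dz":-3},{"hand":0.15,"dz":0},{"hand":0.15}]'
python3 - <<'E'
from h import *
go(-93,-97,.0135)
cap('wrist','w1'); cap('top','t1')
E
```

```text
t 1.1 pos [ 0.3649 -0.2455  0.2224] chase [[-211.9 -248.2]] yawY-chase -90.1 z [-0.  0. -1.] F [0.7 0.9 0.3] Fc [0.9 0.8] open 0.573 q [-48.6  16.  107.5   0.   56.5  32.3]
need cm [ 9.32 16.83] -20.89invalid input
```

View pics/w1.png

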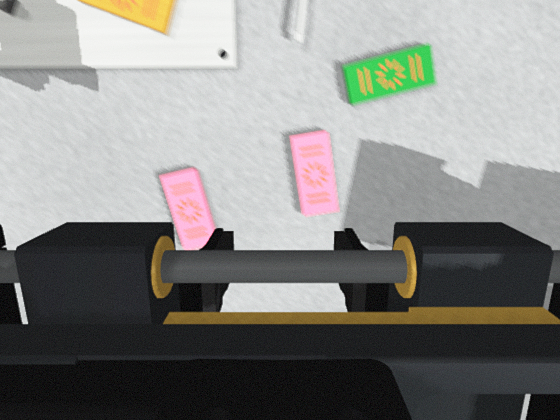

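View pics/t1.png

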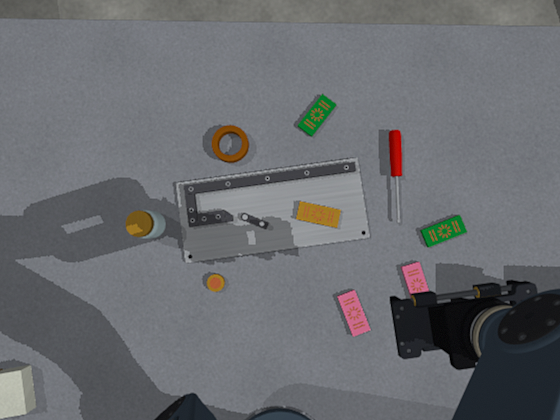

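The move was refused because every key is needed in each row. The wrist view still shows the die on the plate at top left, with the fingers about half open. I'll resend it with full rows.

```bash
python3 -m handwheel '[{"hand":0.15,"dx":1.86,"dy":3.37,"dz":0,"wx":0,"wy":0,"wz":0},{"hand":0.15,"dx":1.86,"dy":3.37,"dz":0,"wx":0,"wy":0,"wz":0},{"hand":0.15,"dx":1.86,"dy":3.37,"dz":0,"wx":0,"wy":0,"wz":0},{"hand":0.15,"dx":1.86,"dy":3.37,"dz":-3,"wx":0,"wy":0,"wz":0},{"hand":0.15,"dx":1.86,"dy":3.37,"dz":-3,"wx":0,"wy":0,"wz":0},{"hand":0.15,"dx":0,"dy":0,"dz":-4,"wx":0,"wy":0,"wz":0},{"hand":0.15,"dx":0,"dy":0,"dz":-4,"wx":0,"wy":0,"wz":0},{"hand":0.15,"dx":0,"dy":0,"dz":-2,"wx":0,"wy":0,"wz":0},{"hand":0.15,"dx":0,"dy":0,"dz":-2,"wx":0,"wy":0,"wz":0},{"hand":0.15,"dx":0,"dy":0,"dz":0,"wx":0,"wy":0,"wz":0}]'
python3 - <<'E'
from h import *
go(-93,-97,.0135)
cap('wrist','w2')
E
```

```text
time_s: 2.2
position: [0.4562, -0.0787, 0.0402]
tcp_rot: [[0.987, 0.159, -0.005], [0.159, -0.987, 0.002], [-0.005, -0.003, -1.0]]
force: [-0.4, 0.2, 0.7]
opening: 0.575
t 2.2 pos [ 0.4562 -0.0787  0.0402] chase [[-95.2 -98.2]] yawY-chase -90.07 z [-0.005  0.002 -1.   ] F [-0.4  0.2  0.7] Fc [-0.4  0.3] open 0.575 q [-23.7  37.2 113.   -0.   30.1  57.2]
need cm [0.2  0.15] -2.67
```

View pics/w2.png

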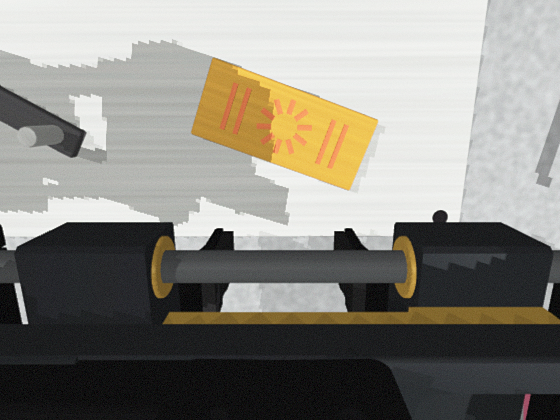

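The wrist view shows the die askew ahead of the open fingers, centred at (285,125). I'll lower the tool.

```bash
python3 -m handwheel '[{"hand":0.15,"dx":0.1,"dy":0.15,"dz":-1.3,"wx":0,"wy":0,"wz":0},{"hand":0.15,"dx":0.1,"dy":0,"dz":-1.0,"wx":0,"wy":0,"wz":0},{"hand":0.15,"dx":0,"dy":0,"dz":-0.35,"wx":0,"wy":0,"wz":0},{"hand":0.15,"dx":0,"dy":0,"dz":0,"wx":0,"wy":0,"wz":0}]'
python3 - <<'E'
from h import *
go(-36,-97,.0135)
E
```

```text
time_s: 2.65
position: [0.4597, -0.0773, 0.0162]
tcp_rot: [[0.987, 0.159, 0.0], [0.159, -0.987, -0.0], [0.0, 0.0, -1.0]]
force: [1.0, 0.1, 0.5]
opening: 0.575
t 2.65 pos [ 0.4597 -0.0773  0.0162] chase [[-91.5 -97.4]] yawY-chase -90.05 z [ 0. -0. -1.] F [1.  0.1 0.5] Fc [ 1.  -0.1] open 0.575 q [-23.3  40.2 113.2  -0.   26.5  57.5]
need cm [5.47 0.93] -0.27
```

```bash
python3 -m handwheel '[{"hand":0.15,"dx":0.3,"dy":0.05,"dz":-0.25,"wx":0,"wy":0,"wz":0},{"hand":0.15,"dx":0.49,"dy":0.08,"dz":0,"wx":0,"wy":0,"wz":0},{"hand":0.15,"dx":0.49,"dy":0.08,"dz":0,"wx":0,"wy":0,"wz":0},{"hand":0.15,"dx":0.49,"dy":0.08,"dz":0,"wx":0,"wy":0,"wz":0},{"hand":0.15,"dx":0.49,"dy":0.08,"dz":0,"wx":0,"wy":0,"wz":0},{"hand":0.15,"dx":0.49,"dy":0.08,"dz":0,"wx":0,"wy":0,"wz":0},{"hand":0.15,"dx":0.49,"dy":0.08,"dz":0,"wx":0,"wy":0,"wz":0},{"hand":0.15,"dx":0.49,"dy":0.08,"dz":0,"wx":0,"wy":0,"wz":0},{"hand":0.15,"dx":0.2,"dy":0.03,"dz":0,"wx":0,"wy":0,"wz":0},{"hand":0.15,"dx":0,"dy":0,"dz":0,"wx":0,"wy":0,"wz":0}]'
python3 - <<'E'
from h import *
go(-4.5,-97,.0140)
cap('wrist','w3')
E
```

```text
time_s: 3.65
position: [0.4994, -0.0706, 0.0135]
tcp_rot: [[0.987, 0.159, 0.001], [0.159, -0.987, -0.0], [0.001, 0.0, -1.0]]
force: [-0.5, 0.3, 0.6]
opening: 0.576
t 3.65 pos [ 0.4994 -0.0706  0.0135] chase [[-51.2 -97.1]] yawY-chase -90.03 z [ 0.001 -0.    -1.   ] F [-0.5  0.3  0.6] Fc [-0.5  0.4] open 0.576 q [-20.8  41.6 107.8   0.   30.6  60.1]
need cm [4.61 0.76] 0.05
```

View pics/w3.png

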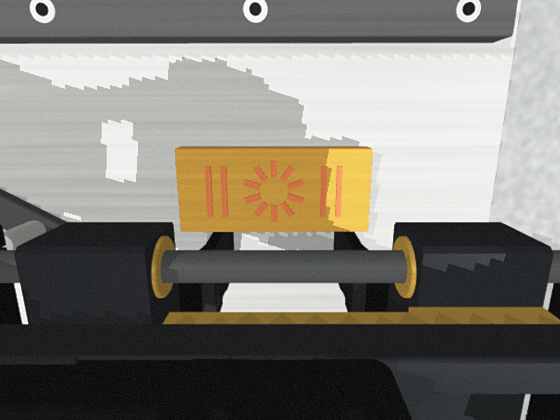

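The die has squared up against both fingers, at (275,190), parallel to the rail. I'll push on to the rail.

```bash
python3 -m handwheel '[{"hand":0.15,"dx":0.49,"dy":0.08,"dz":0,"wx":0,"wy":0,"wz":0},{"hand":0.15,"dx":0.49,"dy":0.08,"dz":0,"wx":0,"wy":0,"wz":0},{"hand":0.15,"dx":0.49,"dy":0.08,"dz":0,"wx":0,"wy":0,"wz":0},{"hand":0.15,"dx":0.49,"dy":0.08,"dz":0,"wx":0,"wy":0,"wz":0},{"hand":0.15,"dx":0.49,"dy":0.08,"dz":0,"wx":0,"wy":0,"wz":0},{"hand":0.15,"dx":0.49,"dy":0.08,"dz":0,"wx":0,"wy":0,"wz":0},{"hand":0.15,"dx":0.49,"dy":0.08,"dz":0,"wx":0,"wy":0,"wz":0},{"hand":0.15,"dx":0.49,"dy":0.08,"dz":0,"wx":0,"wy":0,"wz":0},{"hand":0.15,"dx":0.2,"dy":0.03,"dz":0,"wx":0,"wy":0,"wz":0},{"hand":0.15,"dx":0,"dy":0,"dz":0,"wx":0,"wy":0,"wz":0}]'
python3 - <<'E'
from h import *
go(-4.5,-97,.0140)
E
```

```text
time_s: 4.7
position: [0.5411, -0.0641, 0.0136]
tcp_rot: [[0.987, 0.159, 0.002], [0.159, -0.987, -0.0], [0.002, 0.001, -1.0]]
force: [0.1, 0.0, 0.6]
opening: 0.578
t 4.7 pos [ 0.5411 -0.0641  0.0136] chase [[ -9.  -97.4]] yawY-chase -90.04 z [ 0.002 -0.    -1.   ] F [0.1 0.  0.6] Fc [0.1 0. ] open 0.578 q [-18.5  42.9 101.9   0.   35.1  62.3]
need cm [0.44 0.11] 0.04
```

```bash
python3 -m handwheel '[{"hand":0.15,"dx":0.2,"dy":0.03,"dz":0,"wx":0,"wy":0,"wz":0},{"hand":0.15,"dx":0.15,"dy":0.03,"dz":0,"wx":0,"wy":0,"wz":0},{"hand":0.15,"dx":0,"dy":0,"dz":0,"wx":0,"wy":0,"wz":0},{"hand":0.15,"dx":0,"dy":0,"dz":0,"wx":0,"wy":0,"wz":0}]'
python3 - <<'E'
from h import *
go(-4.5,-97,.0140)
cap('wrist','w4')
E
```

```text
time_s: 5.1
position: [0.5434, -0.0633, 0.0136]
tcp_rot: [[0.987, 0.159, -0.0], [0.159, -0.987, 0.0], [-0.0, -0.0, -1.0]]
force: [-0.9, -0.5, 1.3]
opening: 0.575
t 5.1 pos [ 0.5434 -0.0633  0.0136] chase [[ -6.6 -97. ]] yawY-chase -90.05 z [-0.  0. -1.] F [-0.9 -0.5  1.3] Fc [-1.  -0.4] open 0.575 q [-18.4  43.  101.5   0.   35.5  62.5]
need cm [0.21 0.03] 0.04
```

View pics/w4.png

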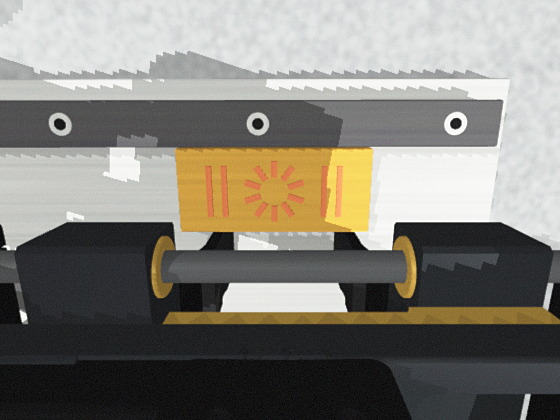

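The die nearly touches the rail. I'll creep forward until force builds.

```bash
python3 -m handwheel '[{"hand":0.15,"dx":0.1,"dy":0.016,"dz":0,"wx":0,"wy":0,"wz":0},{"hand":0.15,"dx":0.1,"dy":0.016,"dz":0,"wx":0,"wy":0,"wz":0},{"hand":0.15,"dx":0,"dy":0,"dz":0,"wx":0,"wy":0,"wz":0}]'
python3 -c "
from h import *
st()"
python3 -m handwheel '[{"hand":0.15,"dx":0.1,"dy":0.016,"dz":0,"wx":0,"wy":0,"wz":0},{"hand":0.15,"dx":0,"dy":0,"dz":0,"wx":0,"wy":0,"wz":0}]'
python3 - <<'E'
from h import *
st()
cap('wrist','w5')
E
```

```text
time_s: 5.45
position: [0.5443, -0.0631, 0.0135]
tcp_rot: [[0.987, 0.16, -0.003], [0.16, -0.987, 0.0], [-0.003, -0.001, -1.0]]
force: [-4.1, -2.1, 2.8]
opening: 0.575
t 5.45 pos [ 0.5443 -0.0631  0.0135] chase [[ -5.7 -96.9]] yawY-chase -90.01 z [-0.003  0.    -1.   ] F [-4.1 -2.1  2.8] Fc [-4.4 -1.4] open 0.575 q [-1.830e+01  4.310e+01  1.012e+02 -1.000e-01  3.590e+01  6.260e+01]
time_s: 5.65
position: [0.5443, -0.0631, 0.0135]
tcp_rot: [[0.987, 0.16, -0.005], [0.16, -0.987, 0.0], [-0.005, -0.001, -1.0]]
force: [-6.1, -3.4, 4.4]
opening: 0.576
t 5.65 pos [ 0.5443 -0.0631  0.0135] chase [[ -5.7 -96.9]] yawY-chase -89.99 z [-0.005  0.    -1.   ] F [-6.1 -3.4  4.4] Fc [-6.6 -2.4] open 0.576 q [-1.830e+01  4.310e+01  1.011e+02 -1.000e-01  3.600e+01  6.260e+01]
```

View pics/w5.png

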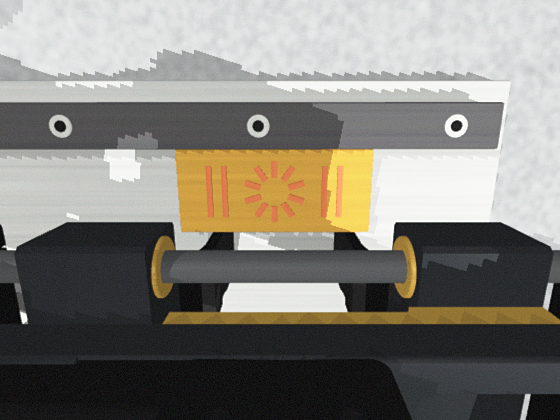

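The die's far edge meets the rail's face flush along its full length (row ~150, cols 176–373). I'll back off, measure the die's pose, and turn for the end push.

```bash
python3 - <<'E'
from h import *
p,d,c=load('w5')
W=ray(c,[(176,150),(373,150),(181,231),(368,231)],.02); print(w2c(W))
E
python3 -m handwheel '[{"hand":0.15,"dx":-0.8,"dy":-0.13,"dz":0,"wx":0,"wy":0,"wz":0},{"hand":0.15,"dx":-1.0,"dy":-0.16,"dz":1.0,"wx":0,"wy":0,"wz":0},{"hand":-1,"dx":0,"dy":0,"dz":3,"wx":0,"wy":0,"wz":0},{"hand":-1,"dx":0,"dy":-0.5,"dz":3,"wx":0,"wy":0,"wz":0.143},{"hand":-1,"dx":0,"dy":-1,"dz":0,"wx":0,"wy":0,"wz":0.143},{"hand":-1,"dx":0.5,"dy":-1,"dz":0,"wx":0,"wy":0,"wz":0.143},{"hand":-1,"dx":0.5,"dy":-1,"dz":0,"wx":0,"wy":0,"wz":0.143},{"hand":-1,"dx":0.5,"dy":-1,"dz":0,"wx":0,"wy":0,"wz":0.143},{"hand":-1,"dx":0.5,"dy":-1,"dz":0,"wx":0,"wy":0,"wz":0.143},{"hand":-1,"dx":0.5,"dy":-1,"dz":0,"wx":0,"wy":0,"wz":0.143}]'
python3 - <<'E'
from h import *
go(24,-165,.06)
E
```

```text
[[  46.11459589  -48.18505145]
 [  46.12845522 -136.7980524 ]
 [   7.64924517  -47.627275  ]
 [   7.71532068 -136.86286098]]
time_s: 6.7
position: [0.554, -0.1313, 0.0843]
tcp_rot: [[0.393, 0.919, 0.002], [0.919, -0.393, -0.0], [0.0, 0.002, -1.0]]
force: [-0.4, -0.2, 0.0]
opening: 0.014
t 6.7 pos [ 0.554  -0.1313  0.0843] chase [[  -7.  -165.8]] yawY-chase -32.37 z [ 0.002 -0.    -1.   ] F [-0.4 -0.2  0. ] Fc [-0.4 -0.1] open 0.014 q [-24.6  37.1  96.8   0.   46.   -1.4]
need cm [3.05 0.58] -2.43
```

```bash
python3 -m handwheel '[{"hand":-1,"dx":0.75,"dy":0.14,"dz":0,"wx":0,"wy":0,"wz":0.141},{"hand":-1,"dx":0.75,"dy":0.14,"dz":0,"wx":0,"wy":0,"wz":0.141},{"hand":-1,"dx":0.75,"dy":0.14,"dz":0,"wx":0,"wy":0,"wz":0.141},{"hand":-1,"dx":0.75,"dy":0.14,"dz":-1,"wx":0,"wy":0,"wz":0.141},{"hand":-1,"dx":0,"dy":0,"dz":-2,"wx":0,"wy":0,"wz":0},{"hand":-1,"dx":0,"dy":0,"dz":-1.5,"wx":0,"wy":0,"wz":0},{"hand":-1,"dx":0,"dy":0,"dz":0,"wx":0,"wy":0,"wz":0}]'
python3 - <<'E'
from h import *
go(24,-162,.014)
cap('wrist','w6');cap('top','t6')
E
```

```text
time_s: 7.4
position: [0.5818, -0.1246, 0.0368]
tcp_rot: [[-0.153, 0.988, -0.004], [0.988, 0.153, 0.002], [0.002, -0.003, -1.0]]
force: [-0.4, 0.1, -0.9]
opening: 0.004
t 7.4 pos [ 0.5818 -0.1246  0.0368] chase [[  21.5 -163.6]] yawY-chase -0.4 z [-0.004  0.002 -1.   ] F [-0.4  0.1 -0.9] Fc [-0.3  0.2] open 0.004 q [-22.8  42.8  93.8   0.   43.6 -31.6]
need cm [0.22 0.2 ] -2.28
```

View pics/w6.png

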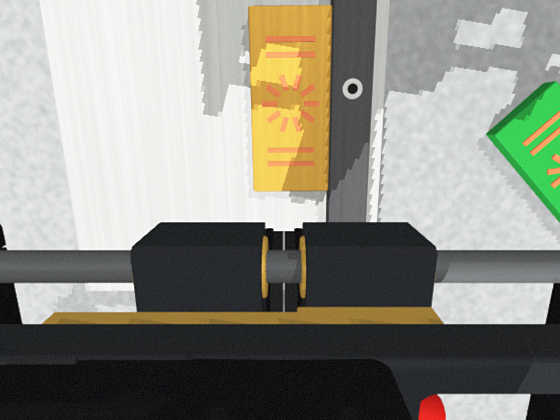

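View pics/t6.png

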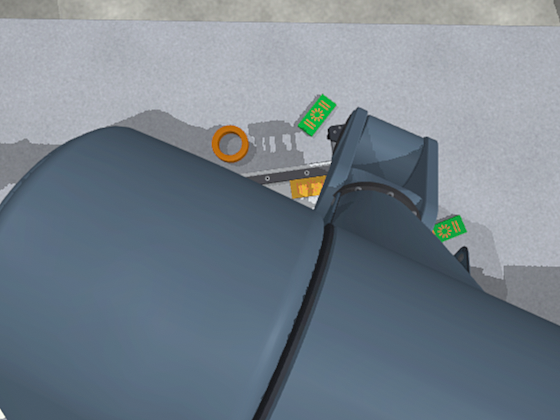

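The die lies flush along the rail (right edge at col ~330), with the closed fingers behind its end at (285,190). I'll descend and start sliding.

```bash
python3 -m handwheel '[{"hand":-1,"dx":0,"dy":0,"dz":-1.3,"wx":0,"wy":0,"wz":0.005},{"hand":-1,"dx":0,"dy":0,"dz":-1.0,"wx":0,"wy":0,"wz":0},{"hand":-1,"dx":-0.08,"dy":0.5,"dz":0,"wx":0,"wy":0,"wz":0},{"hand":-1,"dx":-0.08,"dy":0.5,"dz":0,"wx":0,"wy":0,"wz":0},{"hand":-1,"dx":0,"dy":0,"dz":0,"wx":0,"wy":0,"wz":0}]'
python3 - <<'E'
from h import *
go(21,-100,.014)
E
```

```text
time_s: 8.0
position: [0.5816, -0.1142, 0.0156]
tcp_rot: [[-0.159, 0.987, -0.001], [0.987, 0.159, 0.0], [0.001, -0.001, -1.0]]
force: [0.6, 0.3, -0.4]
opening: 0.005
t 8.0 pos [ 0.5816 -0.1142  0.0156] chase [[  23.  -153.3]] yawY-chase -0.04 z [-0.001  0.    -1.   ] F [ 0.6  0.3 -0.4] Fc [0.6 0.2] open 0.005 q [-21.9  44.7  94.6   0.   40.8 -31.1]
need cm [-1.05  5.23] -0.16
```

```bash
python3 -m handwheel '[{"hand":-1,"dx":-0.2,"dy":0.5,"dz":-0.15,"wx":0,"wy":0,"wz":0},{"hand":-1,"dx":-0.08,"dy":0.5,"dz":0,"wx":0,"wy":0,"wz":0},{"hand":-1,"dx":-0.075,"dy":0.5,"dz":0,"wx":0,"wy":0,"wz":0},{"hand":-1,"dx":-0.075,"dy":0.5,"dz":0,"wx":0,"wy":0,"wz":0},{"hand":-1,"dx":-0.075,"dy":0.5,"dz":0,"wx":0,"wy":0,"wz":0},{"hand":-1,"dx":-0.075,"dy":0.5,"dz":0,"wx":0,"wy":0,"wz":0},{"hand":-1,"dx":-0.075,"dy":0.5,"dz":0,"wx":0,"wy":0,"wz":0},{"hand":-1,"dx":0,"dy":0,"dz":0,"wx":0,"wy":0,"wz":0}]'
python3 - <<'E'
from h import *
go(23,60.5,.014)
p,d,c=cap('wrist','w7')
E
```

```text
time_s: 8.8
position: [0.5751, -0.0792, 0.0141]
tcp_rot: [[-0.159, 0.987, -0.001], [0.987, 0.159, 0.001], [0.001, -0.0, -1.0]]
force: [-1.0, 0.4, 0.2]
opening: 0.005
t 8.8 pos [ 0.5751 -0.0792  0.0141] chase [[  22.2 -117.7]] yawY-chase -0.07 z [-0.001  0.001 -1.   ] F [-1.   0.4  0.2] Fc [-0.9  0.5] open 0.005 q [-18.9  44.3  96.5   0.   39.3 -28. ]
need cm [-2.77 17.61] -0.01
```

View pics/w7.png

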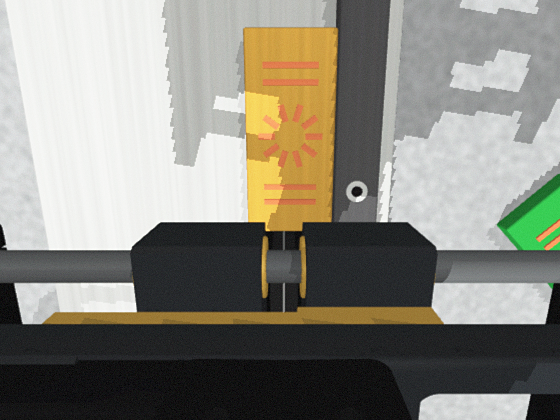

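The slide is working, and the die is still flush with the rail (seam at col ~337). I'll continue.

```bash
python3 -m handwheel '[{"hand":-1,"dx":-0.12,"dy":0.79,"dz":0,"wx":0,"wy":0,"wz":0},{"hand":-1,"dx":-0.12,"dy":0.79,"dz":0,"wx":0,"wy":0,"wz":0},{"hand":-1,"dx":-0.12,"dy":0.79,"dz":0,"wx":0,"wy":0,"wz":0},{"hand":-1,"dx":-0.12,"dy":0.79,"dz":0,"wx":0,"wy":0,"wz":0},{"hand":-1,"dx":-0.12,"dy":0.79,"dz":0,"wx":0,"wy":0,"wz":0},{"hand":-1,"dx":-0.12,"dy":0.79,"dz":0,"wx":0,"wy":0,"wz":0},{"hand":-1,"dx":-0.12,"dy":0.79,"dz":0,"wx":0,"wy":0,"wz":0},{"hand":-1,"dx":-0.12,"dy":0.79,"dz":0,"wx":0,"wy":0,"wz":0},{"hand":-1,"dx":-0.06,"dy":0.4,"dz":0,"wx":0,"wy":0,"wz":0},{"hand":-1,"dx":0,"dy":0,"dz":0,"wx":0,"wy":0,"wz":0}]'
python3 - <<'E'
from h import *
go(23,60.5,.014)
p,d,c=cap('wrist','w8')
E
```

```text
time_s: 9.85
position: [0.5653, -0.012, 0.0141]
tcp_rot: [[-0.159, 0.987, 0.0], [0.987, 0.159, 0.001], [0.001, 0.0, -1.0]]
force: [-0.3, -0.5, 0.2]
opening: 0.003
t 9.85 pos [ 0.5653 -0.012   0.0141] chase [[ 23.2 -49.8]] yawY-chase -0.07 z [ 0.     0.001 -1.   ] F [-0.3 -0.5  0.2] Fc [-0.4 -0.4] open 0.003 q [-12.6  43.7  98.8   0.1  37.6 -21.7]
need cm [-1.78 10.88] -0.01
```

View pics/w8.png

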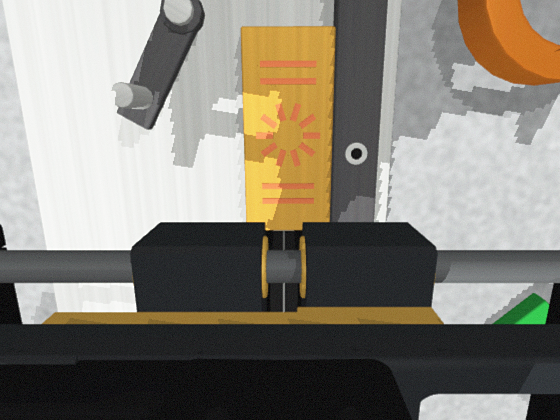

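The die is still flush (seam at col 331–336). The keeper is visible at (160,50–110), clear to the left. I'll continue.

```bash
python3 -m handwheel '[{"hand":-1,"dx":-0.125,"dy":0.79,"dz":0,"wx":0,"wy":0,"wz":0},{"hand":-1,"dx":-0.125,"dy":0.79,"dz":0,"wx":0,"wy":0,"wz":0},{"hand":-1,"dx":-0.125,"dy":0.79,"dz":0,"wx":0,"wy":0,"wz":0},{"hand":-1,"dx":-0.125,"dy":0.79,"dz":0,"wx":0,"wy":0,"wz":0},{"hand":-1,"dx":-0.125,"dy":0.79,"dz":0,"wx":0,"wy":0,"wz":0},{"hand":-1,"dx":-0.125,"dy":0.79,"dz":0,"wx":0,"wy":0,"wz":0},{"hand":-1,"dx":-0.125,"dy":0.79,"dz":0,"wx":0,"wy":0,"wz":0},{"hand":-1,"dx":-0.125,"dy":0.79,"dz":0,"wx":0,"wy":0,"wz":0},{"hand":-1,"dx":-0.06,"dy":0.4,"dz":0,"wx":0,"wy":0,"wz":0},{"hand":-1,"dx":0,"dy":0,"dz":0,"wx":0,"wy":0,"wz":0}]'
python3 - <<'E'
from h import *
go(23,60.5,.014)
p,d,c=cap('wrist','w9')
E
```

```text
time_s: 10.9
position: [0.5541, 0.0552, 0.0139]
tcp_rot: [[-0.159, 0.987, -0.001], [0.987, 0.159, 0.001], [0.001, -0.001, -1.0]]
force: [0.0, -0.7, -0.5]
opening: 0.005
t 10.9 pos [0.5541 0.0552 0.0139] chase [[22.9 18.3]] yawY-chase -0.06 z [-0.001  0.001 -1.   ] F [ 0.  -0.7 -0.5] Fc [-0.1 -0.7] open 0.005 q [ -5.8  43.4 100.    0.   36.7 -15. ]
need cm [-0.67  4.17] 0.01
```

View pics/w9.png

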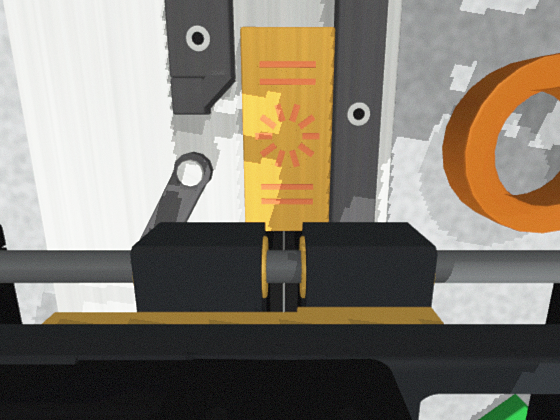

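The die has entered the pocket's mouth, with a few mm of clearance to the guide (col 234 against 242). I'll keep going, slower at the end.

```bash
python3 -m handwheel '[{"hand":-1,"dx":-0.08,"dy":0.5,"dz":0,"wx":0,"wy":0,"wz":0},{"hand":-1,"dx":-0.08,"dy":0.5,"dz":0,"wx":0,"wy":0,"wz":0},{"hand":-1,"dx":-0.08,"dy":0.5,"dz":0,"wx":0,"wy":0,"wz":0},{"hand":-1,"dx":-0.08,"dy":0.5,"dz":0,"wx":0,"wy":0,"wz":0},{"hand":-1,"dx":-0.08,"dy":0.5,"dz":0,"wx":0,"wy":0,"wz":0},{"hand":-1,"dx":-0.08,"dy":0.5,"dz":0,"wx":0,"wy":0,"wz":0},{"hand":-1,"dx":-0.08,"dy":0.5,"dz":0,"wx":0,"wy":0,"wz":0},{"hand":-1,"dx":0,"dy":0,"dz":0,"wx":0,"wy":0,"wz":0}]'
python3 - <<'E'
from h import *
go(23,60.5,.014)
p,d,c=cap('wrist','w10')
E
```

```text
time_s: 11.75
position: [0.5488, 0.0901, 0.0141]
tcp_rot: [[-0.159, 0.987, -0.0], [0.987, 0.159, 0.0], [0.0, -0.0, -1.0]]
force: [-0.0, 0.7, 0.8]
opening: 0.008
t 11.75 pos [0.5488 0.0901 0.0141] chase [[23.2 53.6]] yawY-chase -0.05 z [-0.  0. -1.] F [-0.   0.7  0.8] Fc [0.1 0.7] open 0.008 q [ -2.2  43.3 100.1   0.   36.6 -11.4]
need cm [-0.13  0.68] -0.01
```

View pics/w10.png

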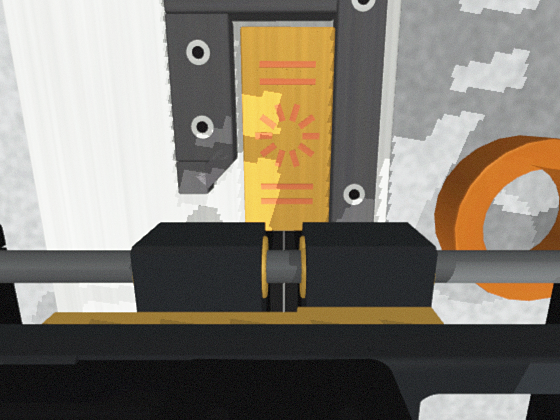

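A few mm remain to the end stop (bright strip at row ~24). I'll creep until force builds.

```bash
python3 -m handwheel '[{"hand":-1,"dx":-0.03,"dy":0.2,"dz":0,"wx":0,"wy":0,"wz":0},{"hand":-1,"dx":-0.03,"dy":0.2,"dz":0,"wx":0,"wy":0,"wz":0},{"hand":-1,"dx":-0.015,"dy":0.1,"dz":0,"wx":0,"wy":0,"wz":0},{"hand":-1,"dx":0,"dy":0,"dz":0,"wx":0,"wy":0,"wz":0}]'
python3 -c "
from h import *
st()"
python3 -m handwheel '[{"hand":-1,"dx":-0.015,"dy":0.1,"dz":0,"wx":0,"wy":0,"wz":0},{"hand":-1,"dx":-0.015,"dy":0.1,"dz":0,"wx":0,"wy":0,"wz":0},{"hand":-1,"dx":0,"dy":0,"dz":0,"wx":0,"wy":0,"wz":0}]'
python3 - <<'E'
from h import *
st()
p,d,c=cap('wrist','w11')
E
```

```text
time_s: 12.2
position: [0.5484, 0.0942, 0.0141]
tcp_rot: [[-0.158, 0.987, 0.0], [0.987, 0.158, 0.0], [-0.0, 0.0, -1.0]]
force: [0.6, -1.2, 1.2]
opening: 0.005
t 12.2 pos [0.5484 0.0942 0.0141] chase [[23.6 57.7]] yawY-chase -0.1 z [ 0.  0. -1.] F [ 0.6 -1.2  1.2] Fc [ 0.4 -1.3] open 0.005 q [ -1.8  43.3 100.1   0.   36.6 -10.9]
time_s: 12.5
position: [0.5487, 0.0947, 0.0141]
tcp_rot: [[-0.16, 0.987, 0.001], [0.987, 0.16, -0.002], [-0.002, 0.001, -1.0]]
force: [0.6, -6.7, -0.2]
opening: 0.005
t 12.5 pos [0.5487 0.0947 0.0141] chase [[23.9 58.2]] yawY-chase -0.02 z [ 0.001 -0.002 -1.   ] F [ 0.6 -6.7 -0.2] Fc [-0.5 -6.7] open 0.005 q [ -1.6  43.3 100.1  -0.2  36.6 -10.7]
```

View pics/w11.png

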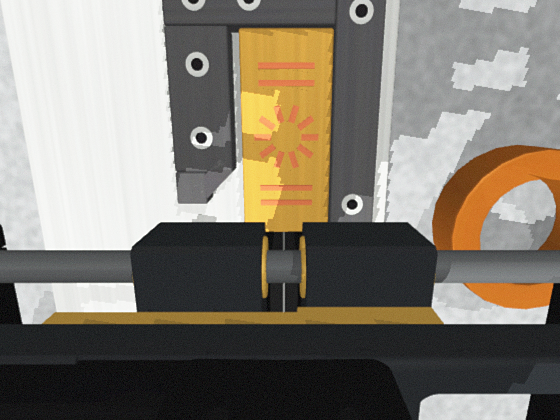

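```bash
python3 -m handwheel '[{"hand":-1,"dx":-0.015,"dy":0.1,"dz":0,"wx":0,"wy":0,"wz":0},{"hand":-1,"dx":-0.015,"dy":0.1,"dz":0,"wx":0,"wy":0,"wz":0},{"hand":-1,"dx":0,"dy":0,"dz":0,"wx":0,"wy":0,"wz":0}]'
python3 -c "
from h import *
st()"
python3 - <<'E'
from h import *
p,d,c=load('w11')
cv2.imwrite('pics/w11c.png',cv2.resize(p[0:235,160:390],None,fx=2.5,fy=2.5,interpolation=cv2.INTER_CUBIC)[:,:,::-1])
E
```

```text
time_s: 12.85
position: [0.5488, 0.095, 0.0142]
tcp_rot: [[-0.161, 0.987, 0.002], [0.987, 0.161, -0.005], [-0.005, 0.001, -1.0]]
force: [0.2, -14.0, -0.1]
opening: 0.008
t 12.85 pos [0.5488 0.095  0.0142] chase [[24.  58.4]] yawY-chase 0.06 z [ 0.002 -0.005 -1.   ] F [  0.2 -14.   -0.1] Fc [ -2.  -13.9] open 0.008 q [ -1.5  43.3 100.   -0.4  36.5 -10.5]
```

View pics/w11c.png

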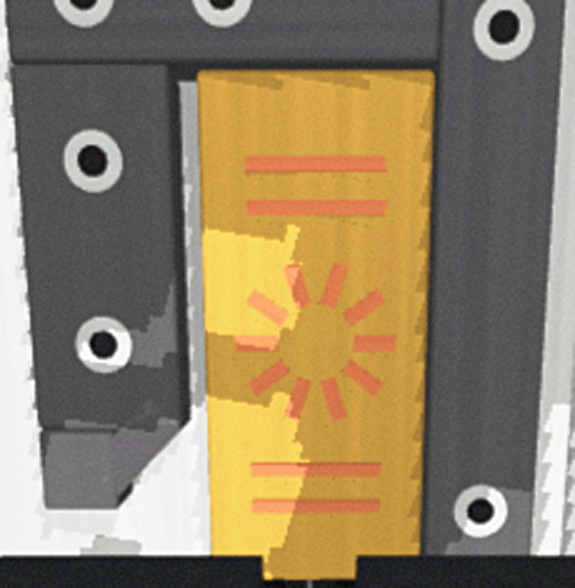

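The die's left end sits tight against the stop and its long edge tight against the rail. The only gap is the 4 mm on the guide side, and force rises to 14 N with no travel. I'll retreat and go behind the keeper's pin.

```bash
python3 -m handwheel '[{"hand":-1,"dx":0.1,"dy":-0.6,"dz":0,"wx":0,"wy":0,"wz":0},{"hand":-1,"dx":0.2,"dy":-1.2,"dz":0,"wx":0,"wy":0,"wz":0},{"hand":-1,"dx":0.1,"dy":-0.6,"dz":2,"wx":0,"wy":0,"wz":0},{"hand":-1,"dx":0,"dy":0,"dz":3,"wx":0,"wy":0,"wz":0},{"hand":-1,"dx":-2,"dy":-0.4,"dz":2,"wx":0,"wy":0,"wz":0},{"hand":-1,"dx":-2.5,"dy":-0.5,"dz":0,"wx":0,"wy":0,"wz":0},{"hand":-1,"dx":-2.5,"dy":-0.5,"dz":0,"wx":0,"wy":0,"wz":0},{"hand":-1,"dx":-2.5,"dy":-0.5,"dz":0,"wx":0,"wy":0,"wz":0},{"hand":-1,"dx":0,"dy":0,"dz":0,"wx":0,"wy":0,"wz":0}]'
python3 - <<'E'
from h import *
go(-72,24,.022)
p,d,c=cap('wrist','w12')
p,d,c=cap('scene','s12')
E
```

```text
time_s: 13.75
position: [0.4515, 0.0554, 0.0838]
tcp_rot: [[-0.157, 0.987, -0.007], [0.988, 0.157, 0.001], [0.002, -0.007, -1.0]]
force: [-0.1, -0.1, -0.3]
opening: 0.007
t 13.75 pos [0.4515 0.0554 0.0838] chase [[-78.3  34.9]] yawY-chase -0.14 z [-0.007  0.001 -1.   ] F [-0.1 -0.1 -0.3] Fc [-0.1 -0.1] open 0.007 q [ -7.1  31.7 112.8   0.   35.9 -16.2]
need cm [ 0.8  -0.97] -6.18
```

View pics/w12.png

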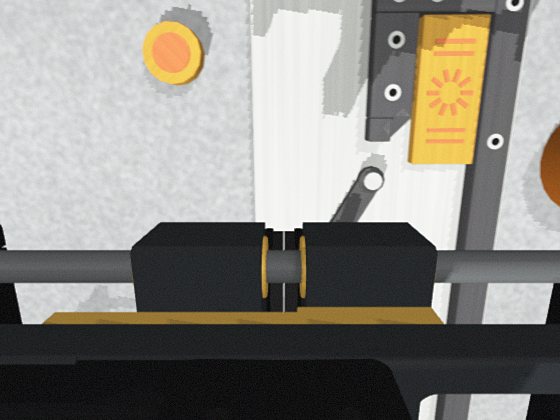

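View pics/s12.png

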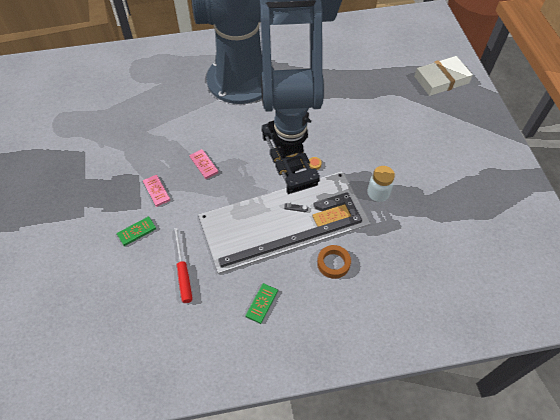

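The die stays in the pocket at (450,88). The keeper's screw is at (373,180) in the wrist view, and the keeper hasn't moved. I'll move and descend behind the pin.

```bash
python3 - <<'E'
from h import *
p,d,c=load('w12'); print('screw',w2c(ray(c,[(373,181)],.017)),'die corners',w2c(ray(c,[(425,14),(490,13),(410,162),(472,164)],.02)))
p,d,c=load('s12'); print('pin',w2c(ray(c,[(306,208)],.038)))
E
python3 -m handwheel '[{"hand":-1,"dx":0.6,"dy":-0.8,"dz":0,"wx":0,"wy":0,"wz":0},{"hand":-1,"dx":0,"dy":-0.15,"dz":-2,"wx":0,"wy":0,"wz":0},{"hand":-1,"dx":0,"dy":0,"dz":-2.5,"wx":0,"wy":0,"wz":0},{"hand":-1,"dx":0,"dy":0,"dz":-1.5,"wx":0,"wy":0,"wz":0},{"hand":-1,"dx":0,"dy":0,"dz":0,"wx":0,"wy":0,"wz":0}]'
python3 - <<'E'
from h import *
go(-60,24,.022)
p,d,c=cap('wrist','w13')
E
```

```text
screw [[-16.32239488  57.41591154]] die corners [[  7.93362404 159.19346957]
 [ 46.53671228 159.56661642]
 [  6.46784267  70.63472241]
 [ 47.29542767  69.24421798]]
pin [[-7.38261198 55.29577253]]
time_s: 14.35
position: [0.4637, 0.0452, 0.0223]
tcp_rot: [[-0.158, 0.987, -0.001], [0.987, 0.158, 0.0], [0.0, -0.001, -1.0]]
force: [-1.1, -0.3, 0.5]
opening: 0.007
t 14.35 pos [0.4637 0.0452 0.0223] chase [[-68.   22.9]] yawY-chase -0.11 z [-0.001  0.    -1.   ] F [-1.1 -0.3  0.5] Fc [-1.1 -0.1] open 0.007 q [ -8.2  39.5 113.1   0.   27.5 -17.3]
need cm [0.77 0.24] -0.03
```

View pics/w13.png

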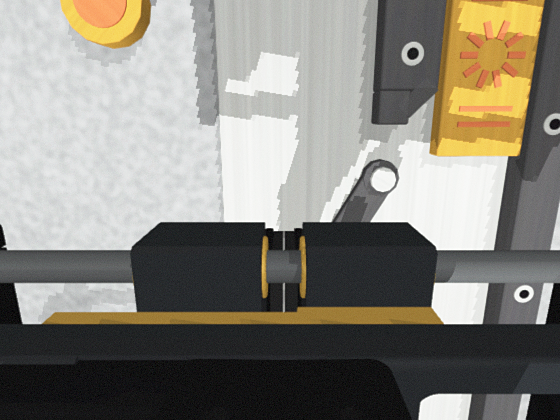

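The tool sits behind the pin (pin hidden behind the finger base), with the keeper's screw at (383,178). I'll push along +x.

```bash
python3 -m handwheel '[{"hand":-1,"dx":0.49,"dy":0.09,"dz":0,"wx":0,"wy":0,"wz":0},{"hand":-1,"dx":0.49,"dy":0.09,"dz":0,"wx":0,"wy":0,"wz":0},{"hand":-1,"dx":0.49,"dy":0.09,"dz":0,"wx":0,"wy":0,"wz":0},{"hand":-1,"dx":0.49,"dy":0.08,"dz":0,"wx":0,"wy":0,"wz":0},{"hand":-1,"dx":0.49,"dy":0.08,"dz":0,"wx":0,"wy":0,"wz":0},{"hand":-1,"dx":0.49,"dy":0.08,"dz":0,"wx":0,"wy":0,"wz":0},{"hand":-1,"dx":0,"dy":0,"dz":0,"wx":0,"wy":0,"wz":0}]'
python3 - <<'E'
from h import *
go(-12,24,.022)
p,d,c=cap('wrist','w14')
E
```

```text
time_s: 15.1
position: [0.4936, 0.0509, 0.0241]
tcp_rot: [[-0.158, 0.987, 0.002], [0.987, 0.158, 0.0], [-0.0, 0.002, -1.0]]
force: [-0.2, 0.7, -0.6]
opening: 0.012
t 15.1 pos [0.4936 0.0509 0.0241] chase [[-37.5  23.7]] yawY-chase -0.1 z [ 0.002  0.    -1.   ] F [-0.2  0.7 -0.6] Fc [-0.1  0.8] open 0.012 q [ -7.1  40.1 108.9   0.   30.9 -16.2]
need cm [2.52 0.44] -0.21
```

View pics/w14.png

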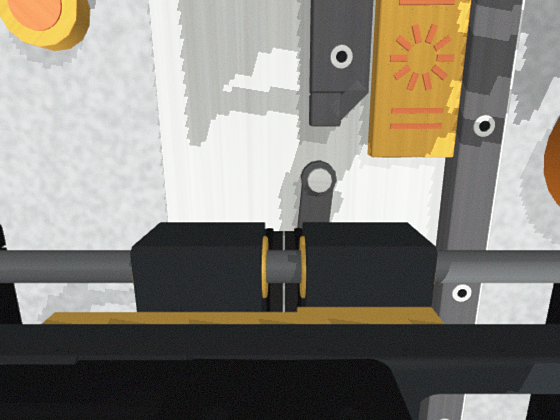

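The keeper is swinging and now points straight back, along about -y. I'll continue.

```bash
python3 -m handwheel '[{"hand":-1,"dx":0.49,"dy":0.08,"dz":-0.1,"wx":0,"wy":0,"wz":0},{"hand":-1,"dx":0.49,"dy":0.08,"dz":-0.1,"wx":0,"wy":0,"wz":0},{"hand":-1,"dx":0.49,"dy":0.08,"dz":0,"wx":0,"wy":0,"wz":0},{"hand":-1,"dx":0.49,"dy":0.08,"dz":0,"wx":0,"wy":0,"wz":0},{"hand":-1,"dx":0.49,"dy":0.08,"dz":0,"wx":0,"wy":0,"wz":0},{"hand":-1,"dx":0,"dy":0,"dz":0,"wx":0,"wy":0,"wz":0}]'
python3 - <<'E'
from h import *
go(-12,24,.022)
p,d,c=cap('wrist','w15')
E
```

```text
time_s: 15.75
position: [0.5173, 0.055, 0.0219]
tcp_rot: [[-0.159, 0.987, 0.001], [0.987, 0.159, 0.0], [-0.0, 0.001, -1.0]]
force: [-1.4, 0.4, -0.9]
opening: 0.003
t 15.75 pos [0.5173 0.055  0.0219] chase [[-13.5  24. ]] yawY-chase -0.07 z [ 0.001  0.    -1.   ] F [-1.4  0.4 -0.9] Fc [-1.3  0.6] open 0.003 q [ -6.3  41.2 105.3   0.   33.5 -15.4]
need cm [0.15 0.02] 0.01
```

View pics/w15.png

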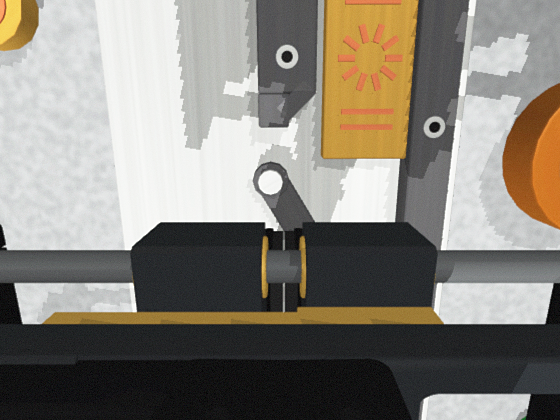

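The keeper is at about 60° open. I'll push a little more, then go round below the pin.

```bash
python3 -m handwheel '[{"hand":-1,"dx":0.45,"dy":0.17,"dz":0,"wx":0,"wy":0,"wz":0},{"hand":-1,"dx":0.45,"dy":0.17,"dz":0,"wx":0,"wy":0,"wz":0},{"hand":-1,"dx":0,"dy":0,"dz":0,"wx":0,"wy":0,"wz":0},{"hand":-1,"dx":-0.8,"dy":-0.13,"dz":0,"wx":0,"wy":0,"wz":0},{"hand":-1,"dx":0.1,"dy":-1.2,"dz":0,"wx":0,"wy":0,"wz":0},{"hand":-1,"dx":0.3,"dy":-1.8,"dz":0,"wx":0,"wy":0,"wz":0},{"hand":-1,"dx":0,"dy":0,"dz":0,"wx":0,"wy":0,"wz":0}]'
python3 - <<'E'
from h import *
go(10,0,.022)
p,d,c=cap('wrist','w16')
E
```

```text
time_s: 16.5
position: [0.5243, 0.0241, 0.0226]
tcp_rot: [[-0.156, 0.988, 0.005], [0.988, 0.156, -0.001], [-0.002, 0.005, -1.0]]
force: [-0.3, -0.3, -0.3]
opening: 0.004
t 16.5 pos [0.5243 0.0241 0.0226] chase [[-11.5  -7.6]] yawY-chase -0.24 z [ 0.005 -0.001 -1.   ] F [-0.3 -0.3 -0.3] Fc [-0.4 -0.3] open 0.004 q [-9.600e+00  4.120e+01  1.048e+02 -1.000e-01  3.370e+01 -1.850e+01]
need cm [2.   1.09] -0.06
```

View pics/w16.png

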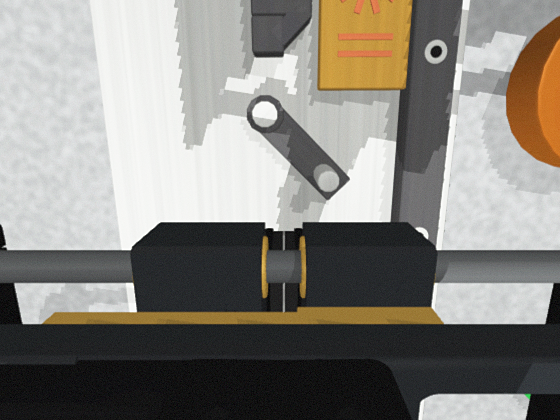

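The pin top is at (329,180) and the keeper about 45° open. I'll move under the pin and push along +y.

```bash
python3 - <<'E'
from h import *
p,d,c=load('w16'); print('pin',w2c(ray(c,[(329,179)],.038)),'screw',w2c(ray(c,[(265,112)],.018)))
E
python3 -m handwheel '[{"hand":-1,"dx":1.2,"dy":0.2,"dz":0,"wx":0,"wy":0,"wz":0},{"hand":-1,"dx":1.2,"dy":0.2,"dz":0,"wx":0,"wy":0,"wz":0},{"hand":-1,"dx":-0.1,"dy":1.0,"dz":0,"wx":0,"wy":0,"wz":0},{"hand":-1,"dx":-0.05,"dy":0.5,"dz":0,"wx":0,"wy":0,"wz":0},{"hand":-1,"dx":-0.05,"dy":0.5,"dz":0,"wx":0,"wy":0,"wz":0},{"hand":-1,"dx":0,"dy":0,"dz":0,"wx":0,"wy":0,"wz":0}]'
python3 - <<'E'
from h import *
go(18,43.5,.022)
p,d,c=cap('wrist','w17')
E
```

```text
pin [[10.11018641 31.08897592]] screw [[-18.06379437  59.50494775]]
time_s: 17.15
position: [0.5429, 0.0517, 0.022]
tcp_rot: [[-0.16, 0.987, -0.001], [0.987, 0.16, 0.0], [0.0, -0.001, -1.0]]
force: [0.3, 0.7, -0.1]
opening: 0.005
t 17.15 pos [0.5429 0.0517 0.022 ] chase [[11.3 16.7]] yawY-chase -0.02 z [-0.001  0.    -1.   ] F [ 0.3  0.7 -0.1] Fc [0.4 0.7] open 0.005 q [ -6.3  42.1 101.6  -0.   36.4 -15.5]
need cm [0.24 2.76] -0.0
```

View pics/w17.png

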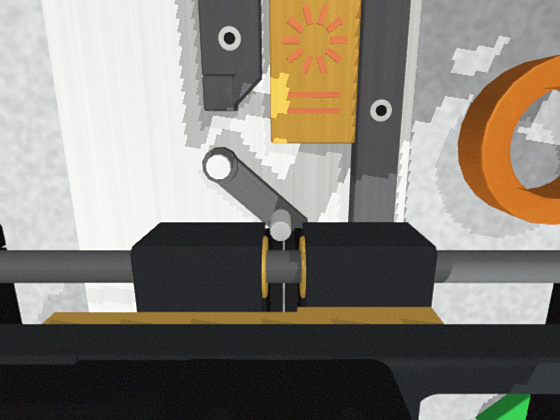

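The pin rests centred against the fingers at (281,228). I'll push it shut.

```bash
python3 -m handwheel '[{"hand":-1,"dx":0.15,"dy":0.5,"dz":0,"wx":0,"wy":0,"wz":0},{"hand":-1,"dx":0.1,"dy":0.5,"dz":0,"wx":0,"wy":0,"wz":0},{"hand":-1,"dx":0.05,"dy":0.5,"dz":0,"wx":0,"wy":0,"wz":0},{"hand":-1,"dx":0,"dy":0.5,"dz":0,"wx":0,"wy":0,"wz":0},{"hand":-1,"dx":-0.03,"dy":0.3,"dz":0,"wx":0,"wy":0,"wz":0},{"hand":-1,"dx":0,"dy":0,"dz":0,"wx":0,"wy":0,"wz":0}]'
python3 - <<'E'
from h import *
go(18,43.5,.022)
p,d,c=cap('wrist','w18')
E
```

```text
time_s: 17.8
position: [0.5458, 0.0747, 0.022]
tcp_rot: [[-0.159, 0.987, -0.001], [0.987, 0.159, 0.001], [0.001, -0.001, -1.0]]
force: [1.7, -0.8, 0.3]
opening: 0.003
t 17.8 pos [0.5458 0.0747 0.022 ] chase [[17.8 38.9]] yawY-chase -0.07 z [-0.001  0.001 -1.   ] F [ 1.7 -0.8  0.3] Fc [ 1.5 -1. ] open 0.003 q [-3.800e+00  4.230e+01  1.008e+02  1.000e-01  3.700e+01 -1.300e+01]
need cm [-0.06  0.45] -0.0
```

View pics/w18.png

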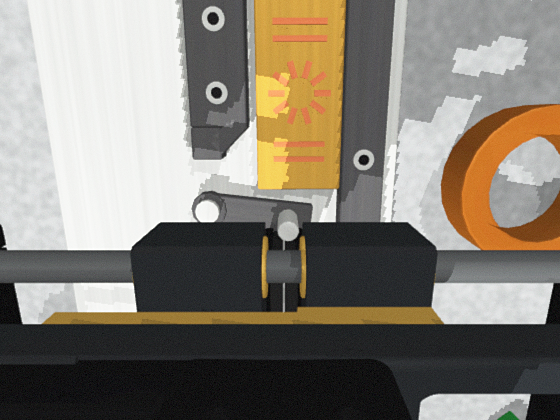

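Nearly shut, about 7° to go. I'll creep.

```bash
python3 -m handwheel '[{"hand":-1,"dx":-0.04,"dy":0.2,"dz":0,"wx":0,"wy":0,"wz":0},{"hand":-1,"dx":-0.04,"dy":0.2,"dz":0,"wx":0,"wy":0,"wz":0},{"hand":-1,"dx":-0.02,"dy":0.1,"dz":0,"wx":0,"wy":0,"wz":0},{"hand":-1,"dx":0,"dy":0,"dz":0,"wx":0,"wy":0,"wz":0}]'
python3 -c "
from h import *
st()"
python3 -m handwheel '[{"hand":-1,"dx":-0.015,"dy":0.1,"dz":0,"wx":0,"wy":0,"wz":0},{"hand":-1,"dx":0,"dy":0,"dz":0,"wx":0,"wy":0,"wz":0}]'
python3 - <<'E'
from h import *
st()
p,d,c=cap('wrist','w19')
E
```

```text
time_s: 18.25
position: [0.5454, 0.079, 0.0221]
tcp_rot: [[-0.158, 0.987, 0.0], [0.987, 0.158, 0.0], [0.0, 0.0, -1.0]]
force: [2.1, -0.8, 0.2]
opening: 0.01
t 18.25 pos [0.5454 0.079  0.0221] chase [[18.1 43.2]] yawY-chase -0.1 z [ 0.  0. -1.] F [ 2.1 -0.8  0.2] Fc [ 1.9 -1.1] open 0.01 q [ -3.4  42.3 100.8   0.   36.9 -12.5]
time_s: 18.45
position: [0.5454, 0.0796, 0.0221]
tcp_rot: [[-0.159, 0.987, 0.0], [0.987, 0.159, -0.001], [-0.001, 0.0, -1.0]]
force: [2.3, -1.6, -1.1]
opening: 0.009
t 18.45 pos [0.5454 0.0796 0.0221] chase [[18.2 43.7]] yawY-chase -0.08 z [ 0.    -0.001 -1.   ] F [ 2.3 -1.6 -1.1] Fc [ 2. -2.] open 0.009 q [ -3.3  42.3 100.8  -0.   36.9 -12.4]
```

View pics/w19.png

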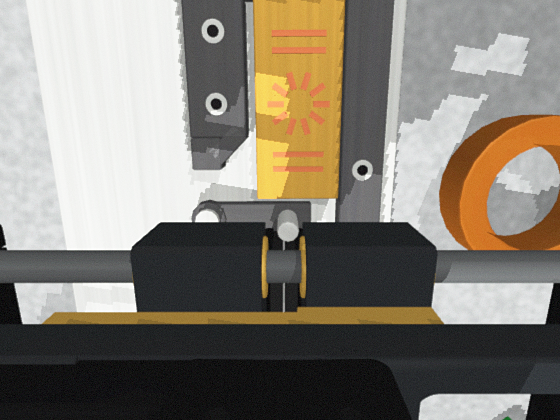

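The bar looks parallel now. I'll press on until force shows the hard stop.

```bash
python3 -m handwheel '[{"hand":-1,"dx":-0.015,"dy":0.1,"dz":0,"wx":0,"wy":0,"wz":0},{"hand":-1,"dx":-0.015,"dy":0.1,"dz":0,"wx":0,"wy":0,"wz":0},{"hand":-1,"dx":0,"dy":0,"dz":0,"wx":0,"wy":0,"wz":0}]'
python3 -c "
from h import *
st()"
```

```text
time_s: 18.8
position: [0.5454, 0.0799, 0.0221]
tcp_rot: [[-0.16, 0.987, 0.001], [0.987, 0.16, -0.003], [-0.003, 0.0, -1.0]]
force: [2.0, -9.5, -0.1]
opening: 0.006
t 18.8 pos [0.5454 0.0799 0.0221] chase [[18.3 44.1]] yawY-chase 0.0 z [ 0.001 -0.003 -1.   ] F [ 2.  -9.5 -0.1] Fc [ 0.5 -9.7] open 0.006 q [ -3.2  42.3 100.8  -0.3  36.9 -12.2]
```

The hard stop is reached: 9.5 N with no motion. I'll withdraw straight back, then up.

```bash
python3 -m handwheel '[{"hand":-1,"dx":0.05,"dy":-0.4,"dz":0,"wx":0,"wy":0,"wz":0},{"hand":-1,"dx":0.15,"dy":-1.0,"dz":0,"wx":0,"wy":0,"wz":0},{"hand":-1,"dx":0.2,"dy":-1.5,"dz":0.5,"wx":0,"wy":0,"wz":0},{"hand":-1,"dx":0,"dy":-1,"dz":3,"wx":0,"wy":0,"wz":0},{"hand":-1,"dx":0,"dy":-2,"dz":4,"wx":0,"wy":0,"wz":0},{"hand":-1,"dx":0,"dy":-4,"dz":4,"wx":0,"wy":0,"wz":0},{"hand":-1,"dx":-1,"dy":-4.5,"dz":2,"wx":0,"wy":0,"wz":0},{"hand":-1,"dx":-1,"dy":-4.5,"dz":0,"wx":0,"wy":0,"wz":0},{"hand":-1,"dx":-1,"dy":-4.5,"dz":0,"wx":0,"wy":0,"wz":0},{"hand":-1,"dx":-1,"dy":-4.5,"dz":0,"wx":0,"wy":0,"wz":0}]'
python3 -m handwheel '[{"hand":-1,"dx":-1,"dy":-4.5,"dz":0,"wx":0,"wy":0,"wz":0},{"hand":-1,"dx":-1,"dy":-4.5,"dz":0,"wx":0,"wy":0,"wz":0},{"hand":-1,"dx":-1,"dy":-4.5,"dz":0,"wx":0,"wy":0,"wz":0},{"hand":-1,"dx":-1,"dy":-4.5,"dz":0,"wx":0,"wy":0,"wz":0},{"hand":-1,"dx":0,"dy":0,"dz":0,"wx":0,"wy":0,"wz":0}]'
python3 - <<'E'
from h import *
st()
p,d,c=cap('top','t20'); cap('scene','s20')
cv2.imwrite('pics/t20c.png',cv2.resize(p[145:275,165:380],None,fx=3.7,fy=3.7,interpolation=cv2.INTER_CUBIC)[:,:,::-1])
q,_,_=load('top0')
hsv=cv2.cvtColor(p,cv2.COLOR_RGB2HSV)
m=cv2.inRange(hsv,(12,110,120),(30,255,255)); m[:, :185]=0; m[:170]=0; m[230:]=0; m[:,350:]=0
n,l,s_,ce=cv2.connectedComponentsWithStats(m)
i=1+s_[1:,4].argmax(); ys,xs=np.nonzero(l==i)
b=cv2.boxPoints(cv2.minAreaRect(np.c_[xs,ys].astype(np.float32))); W=ray(c,b,.02); print(s_[i],np.round(w2c(W),1),w2c(W.mean(0)))
E
```

```text
time_s: 19.8
position: [0.5075, -0.1942, 0.1529]
tcp_rot: [[-0.158, 0.987, -0.0], [0.987, 0.158, 0.001], [0.001, -0.0, -1.0]]
force: [0.7, -0.6, 0.6]
opening: 0.006
time_s: 20.3
position: [0.4673, -0.3794, 0.1528]
tcp_rot: [[-0.152, 0.988, 0.002], [0.988, 0.152, -0.004], [-0.005, 0.001, -1.0]]
force: [-0.6, 0.1, 0.7]
opening: 0.006
t 20.3 pos [ 0.4673 -0.3794  0.1528] chase [[-132.3 -396.8]] yawY-chase -0.46 z [ 0.002 -0.004 -1.   ] F [-0.6  0.1  0.7] Fc [-0.6  0.2] open 0.006 q [-49.7  33.3  89.5  -0.1  57.  -58.3]
[195 193   2   2   3] [[ 43.7 158.9]
 [ 44.6 157.7]
 [ 42.2 155.8]
 [ 41.3 157. ]] [[ 42.9629088  157.36983292]]
```

View pics/t20c.png

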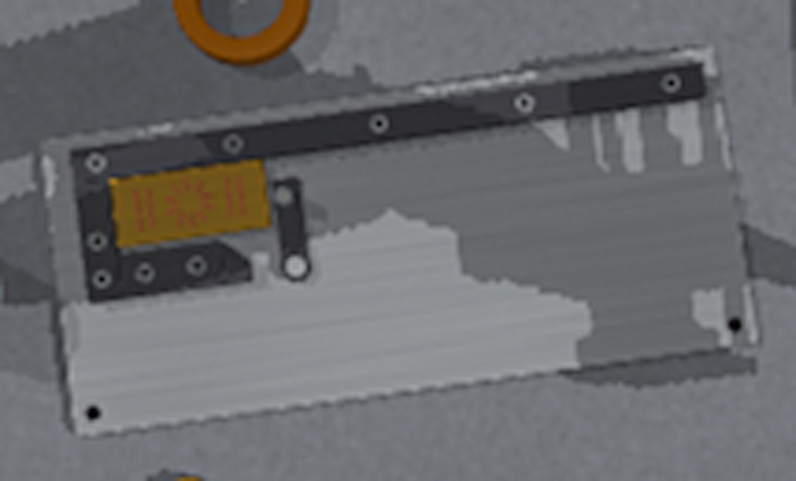

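View pics/t20.png

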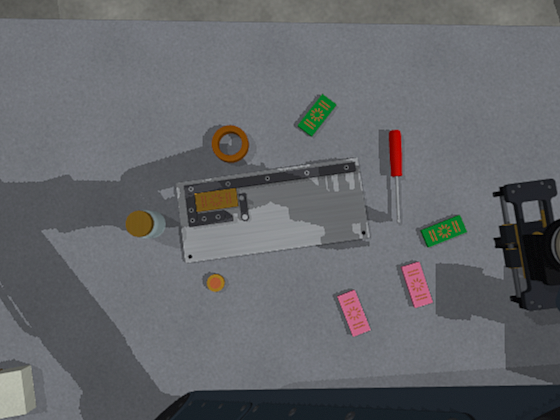

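View pics/s20.png

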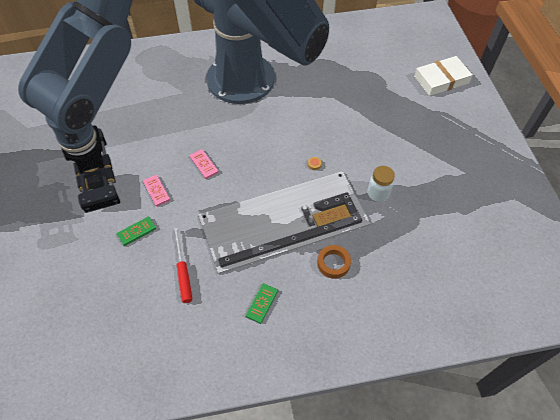

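The top view shows the die in the pocket (crop 115–270, 160–245), against the rail and stop. The keeper is across the mouth with its pin at (284,195), and the bystanders are where they were. One numeric check before handing in.

Run:
```python
from h import *
p,d,c=load('t20'); hsv=cv2.cvtColor(p,cv2.COLOR_RGB2HSV)
m=cv2.inRange(hsv,(10,110,60),(30,255,255)); m[:, :185]=0; m[:180]=0; m[225:]=0; m[:,250:]=0
ys,xs=np.nonzero(m); b=cv2.boxPoints(cv2.minAreaRect(np.c_[xs,ys].astype(np.float32)));W=ray(c,b,.02);print(len(xs),np.round(w2c(W),1),w2c(W.mean(0)))
off=np.array([165,145])
a=w2c(ray(c,np.array((284,195))/3.7+off,.038))[0]; s=w2c(ray(c,np.array((295,266))/3.7+off,.017))[0]; v=a-s; print('pin',a,'screw',s,'angle',np.arctan2(-v[1],v[0]),np.linalg.norm(v))
```

```text
791 [[ 44.9 160.9]
 [ 45.   70. ]
 [  4.7  69.7]
 [  4.7 160.3]] [[ 24.82784807 115.22046272]]
pin [18.96009625 57.60739893] screw [-20.7240429   58.65102812] angle 0.026292335464085475 39.69785966844269
```

The die centre measures (24.8, 115.2) mm, against a home of (25, 115). The keeper angle is about 0.03 rad, which is within pixel error. Handing in.

```bash
python3 -c "
from rig import hand_in
print(hand_in())"
```

```text
the job is handed in; nothing more can be done
None
```

The brass die is home in the corner pocket with the keeper shut behind it, and I handed the job in at about 20.4 s of the 64 s allowed.

**What I did:** I squared the die and pushed it flat to the rail with both half-open fingertips. Then I slid it along the rail into the pocket with the closed fingers until it met the end stop, where the force rose to 14 N with no travel. I swung the keeper round by its pin to its hard stop, where the force rose to 9.5 N with no travel, and withdrew the hand. The die was only ever pushed, never gripped.

**Last checks, from the top camera:**
- **Die:** its centre is at (24.8, 115.2) mm in the chase's frame, against a home of (25, 115). Its edges are at x = 45 (the rail) and y = 160–161 (the stop), and its right end is at y = 70.
- **Keeper:** it reads 0.03 rad, which is within pixel error of shut.
- **Bystanders:** they look unmoved in the pictures; I did not measure them.
- **Clear of the work:** the hand was well away, to the right of the chase and 15 cm up.

**Disagreements:** The fingertips met the die about 1 to 2 mm short of where I expected from their nominal width. One scene-camera reading of the pin was wrong because I had picked the screw's pixel, so I did not use it. One move was refused because its rows lacked some keys, and I resent it in full.

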